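# Lock the dust extractor's sprung hatch with its quarter-turn fastener

### The job

The hatch on top of the grey dust extractor on the carving bench has sprung ajar. Set a fingertip in the slot of its round fastener, press the hatch down with it and, keeping it pressed, turn the fastener clockwise up to its stop, so that the hatch stays shut and locked when you let go. Nothing needs gripping: leave the tools, the jar and the other loose things where they are.

Things in the scene. Friction and masses are not known exactly. Their poses are not given: they have to be found in the camera images.
- extractor: grey sheet-metal dust extractor, a box 340 (its x) x 280 (its y) x 112 mm, fixed to the bench. Origin under the centre of its base, on the bench; its front (-x) roughly faces the robot. A 50 mm long round duct stub leaves its back. On top lies the hatch, hinged along a line parallel to the extractor's y at its x = 100 mm
- hatch_front (a point): middle of the upper front edge of the hatch, an aluminium plate 238 (x) x 220 (y) x 8 mm hinged along its far edge; this free front edge is the one near the robot. Frame: x from this edge to the hinge, y along the edge, z up. With the hatch at 0 its top face is 126 mm above the bench
- hatch (a joint): hatch angle, rad. 0 = shut. A spring holds it ajar at +0.07 (fastener 12 mm higher). Pressed at the fastener it yields to 2 to 6 N, past 0, to a hard stop at -0.026 (fastener 4.4 mm lower than at 0). Let go, it rises again, unless the fastener is locked: then it rests at about 0
- fastener (a joint): angle of the round fastener in the hatch (two aluminium cheeks, dark slot between), rad, growing clockwise seen from above: 0 = open stop, slot parallel to the hinge; 1.571 = locked stop, slot square to the hinge. Starts at 0 to 0.3, stays where left, takes about 0.1 N m. Its cam passes under a hidden keeper only while the hatch is pressed to -0.006 or lower; with the hatch up it jams about half-way
- slot (a point): centre of the floor of the fastener's slot, on the fastener's axis: extractor x = -70 mm, y = 0; 128 mm above the bench with the hatch at 0, 140 mm when ajar. Frame turns with the fastener: y along the slot, x across, z up. The straight slot runs right across the fastener (108 mm diameter) and is 36 mm wide, 16 mm deep, open above
- collar (a point): centre of the upper face of the steel collar that surrounds the fastener, fixed on the hatch: 112 mm inside, 128 mm outside diameter, as high as the fastener's top (16 mm above the slot's floor), so that the fastener can be pushed only inside its slot. Frame as hatch_front
- flat_chisel: steel flat chisel lying on the bench beside the extractor, about 210 x 22 x 14 mm, origin at the middle of its underside, x along it
- claw_chisel: steel claw chisel lying on the bench beside the extractor, about 190 x 14 x 14 mm, origin at the middle of its underside, x along it
- mallet: round mallet standing on its dark steel head (66 mm diameter), wooden handle up, 200 mm tall, origin at its foot
- wax_jar: closed jar standing close beside the extractor, 64 mm diameter, 75 mm tall, origin at its foot
- offcut: small marble offcut lying on the far part of the extractor's top, behind the hatch, 45 x 75 x 30 mm, origin under its centre
- brush: dusting brush lying on the bench, 200 mm long, origin under its middle
- pencil_pot: white ceramic pot standing on the bench, 72 mm diameter, 95 mm tall, origin at its foot

How it is judged:
On the way, in this order (a step that is already met when the one before it is completed fails the run):
1. a fingertip is in the fastener's slot and presses the hatch down to its shut position, the fastener still unlocked (contact force between the fingers and fastener above 0.3 N and z of the grasp point in the frame of slot below 0.031 m and value of joint hatch below 0.006 rad and value of joint fastener below 1.2 rad), for 0.05 s.
2. with the fingertip still in the slot the fastener is turned clockwise to its locked position, the hatch shut (z of the grasp point in the frame of slot below 0.031 m and value of joint hatch below 0.012 rad and value of joint fastener above 1.43 rad), for 0.05 s.
At the end, for the whole second after the job is handed in: The hatch rests shut (joint between -0.02 and 0.012 rad, within about 2 mm of its shut height at the fastener) and still, held by the fastener, which is turned to at least 1.4 rad (within 10 degrees of its locked stop) (value of joint hatch between -0.02 and 0.012 rad and value of joint fastener above 1.4 rad and velocity of joint hatch below 0.05 rad/s); the robot touches nothing.
It fails at once if a loose thing is shifted by more than 30 mm or lifted (distance of any of flat_chisel, claw_chisel, mallet, wax_jar, offcut, brush, pencil_pot from where it was at the start of the episode above 0.03 m).
It fails at once if a standing thing is tipped (angle between any of mallet, wax_jar, pencil_pot's own z axis and vertical above 0.4 rad).
It also fails if it takes over 40 s, if anything falls off the work surface, if the arm or the gripper's body presses on something with over 40 N, if the wrist force passes 120 N, or if a joint passes its speed limit or range.

### The arm

A 7-joint arm with a two-finger parallel gripper is mounted at the origin on the work surface. World frame = base frame: x ahead of the robot, y to its left, z up, the work surface at z = 0. Lengths are in m, angles in rad, forces in N, time in s.
With the tool pointing down it reaches from about 0.4 to 0.85 m from the base axis. Payload 10.4 kg.
Tool frame: the origin (TCP) lies between the finger pads; the fingertips stand 22 mm ahead of it and the grasp point (between the pads) lies 3 mm ahead of it; z points along the fingers, y is the line along which they close (so a half turn about z gives the same grasp; the last joint's range is limited). The gripper opens to 85 mm and grips with 20 to 120 N. Pads are 22 mm wide; open, the fingers measure 114 mm over their backs; the gripper's body (76 mm by 85 mm) begins 54 mm behind the grasp point. The pads swing forward as they close: fully open they stand 13 mm farther back than shut.
Start: joints at [-1.29, 0.332, -0.065, 1.46, 0.022, 1.35, -0.088], TCP at [0.187, 0.596, 0.253] pointing down, gripper open.
Joint ranges: [-2.6, 2.6], [-0.5, 2.12], [-1.47, 1.34], [0.16, 2.42], [-1.27, 4.41], [0.06, 2.06], [-2.6, 2.6]. Speed limits (rad/s): [2.22, 2.22, 2.79, 2.79, 3.14, 3.14, 3.14].

### API

Orientations are given as a unit quaternion [x, y, z, w].
In Python, from workcell import manip, camera, ticket, boxes_of, outline_of gives the robot as it stands.
- The arm moves only by the tool carry_out, never from a script. Its argument "deltas" is a list of rows, each a list of 5 numbers: the shift along the tool's x, y, z as a fraction of full scale, then the turn about the tool's z as a fraction of full scale, then the opening, from -1 (shut) to 1 (fully open), so that 0 is half open. In form: [[tx, ty, tz, spin, gripper], ...]. A call has 1 to 20 rows; each row is the pose to reach, as a shift and turn from the pose commanded when the call began, along the tool's axes at that moment; what a row does not reach only later rows make up. Full scale, the value 1, is 150 mm for a shift and 30 degrees for a turn. A row lasts 1/8 s, in which the tool goes at most 62.5 mm and 10.7 degrees, less where a joint would pass 70% of its speed; a pose out of reach is approached as far as the arm can. A call with a number of a shift or a turn outside -1 to 1 is refused whole. A call with a gripper value outside its range is refused whole. The fingers move at their own pace and stop on an object; "force" is the grip in N (left out, the last holds). Time passes only in rows, so rows that repeat a pose let the fingers close. It gives the time, the measured TCP pose, the force, the opening and the grip force at its end, in the units of the state.
- manip.get_obs(): the state, without advancing time (a new reading comes with each control period).
- camera(name): name is "side" or "top" or "wrist"; returns a dict with "img" (384x512x3 uint8, red, green, blue), "depth" (384x512 float32, m along the optical axis (not along the pixel's ray), 0 where there is no reading), "vertical_fov" (degrees; the focal length in pixels is half the picture's height over the tangent of half this angle, whatever the lens; pixels are square), "cx", "cy" (the principal point, pixels), "k1" (the pictures are not rectified: a ray, as slopes to the right and down, at radius r is drawn at 1 + k1 r^2 times it, then the intrinsics apply), "R" (3x3) and "t" (3): a world point X has camera coordinates R X + t. Camera axes: x right, y down, z forward; pixel columns grow to the right and rows downward; lengths in m; the calibration is good to about 2 mm. A picture is of the moment at which its call begins.
- ticket.hand_in(): hands the job in; it is judged then, once.
Trained networks look in a picture, given as the dict that the camera call returned (one of the last four; its "shot" number tells which), for a name from the list of things; names that differ only in an ending like _2 or _b are one class to them, and where a whole thing is asked for, a point or a joint stands for the part that bears it (a point fixed in the world has none). Each returns a list of dicts, best first, with "conf" (0 to 1); they miss things now and then, are a little off and sometimes report something else, mostly with a low value. They report only what shows in the picture. A call takes as long as a camera call.
- boxes_of(query, picture): "position" ([x, y, z] in m, in world coordinates, good to about 4 mm: the middle of the surface that is visible of it).
- outline_of(query, picture): "region" (384x512 bool, what is visible of it).
The state is a dict: "clock": time; "joint_pos": joint angles; "joint_velocities": joint speeds; "tau": joint torques, N m; "position": TCP position; "ee_rot": TCP orientation; "ft_force": force on the tool from outside, world axes, zero at the start; "torque": the same for the moment, N m; "grip_width": opening from 0.0 (shut) to 1.0 (fully open); "grasp_force": force on a finger pad.
Only numpy, scipy, OpenCV 4.12 (cv2) and the standard library are available. Lean on these libraries where they do the work, as an engineer would, in place of code of your own. Each camera call takes 0.05 s, during which the arm holds its last target. There are 200 camera calls.

## Working session

There is one attempt and no reset: what is moved stays moved. The work goes in short steps, Python scripts to look and compute and a tool call to move; the robot and the scene stay as the last step left them, time stands still between calls to the robot, and variables do not carry over. Pictures are saved under pics/ and viewed, at most 10 in all, crops included, and the job is handed in when it is done.

Besides the shell and the picture viewer there is one more tool, called after "Emit:" as a command line: name --pt "numbers of a row" for each row, then --argument value for the rest. carry_out: Moves the arm, as the interface text tells. Its arguments: {"type":"object","properties":{"deltas":{"type":"array","items":{"type":"array","items":{"type":"number"}}},"force":{"type":"number"}},"required":["deltas"]}

```bash
mkdir -p pics; cat > h.py <<'E'
import numpy as np, cv2
from workcell import manip, camera, ticket, boxes_of, outline_of
def pts(p, mask):
    v,u=np.nonzero(mask&(p["depth"]>0)); d=p["depth"][v,u]
    f=192/np.tan(np.radians(p["vertical_fov"])/2)
    K=np.array([[f,0,p["cx"]],[0,f,p["cy"]],[0,0,1]])
    # k1 model: distorted = ray*(1+k1 r^2)
    n=cv2.undistortPoints(np.stack([u,v],1).astype(float)[:,None],K,np.array([p["k1"],0,0,0.]))[:,0]
    X=np.c_[n*d[:,None],d]
    return (X-p["t"])@p["R"],u,v
def save(p,name): cv2.imwrite("pics/"+name,p["img"][:,:,::-1])
E
python3 - <<'E'
from h import *
o=manip.get_obs(); print(o["position"],o["ee_rot"],o["clock"],o["ft_force"])
P={}
for n in("top","side"):
    p=camera(n); P[n]=p
    for q in("fastener","collar","slot","hatch_front","extractor"):
        print(n,q,[(np.round(b["position"],3).tolist(),round(b["conf"],2)) for b in boxes_of(q,p)[:2]])
cv2.imwrite("pics/a.png",cv2.resize(np.hstack([P["top"]["img"],P["side"]["img"]])[:,:,::-1],(800,300)))
save(P["top"],"top.png")
E
```

```text
[0.18687227 0.59604714 0.25252976] [ 1.51300827e-01  9.88487510e-01 -7.05069391e-04 -7.74417157e-05] 0.0 [-0.31086269  0.27338435  0.57481213]
top fastener []
top collar [([0.589, -0.047, 0.137], 0.63), ([0.603, -0.044, 0.128], 0.17)]
top slot [([0.542, -0.048, 0.155], 0.9), ([0.576, 0.14, 0.01], 0.73)]
top hatch_front []
top extractor [([0.608, -0.042, 0.128], 0.9)]
side fastener [([0.551, -0.045, 0.153], 0.67), ([0.49, -0.253, 0.051], 0.67)]
side collar [([0.564, -0.075, 0.139], 0.57)]
side slot [([0.568, -0.07, 0.139], 0.61), ([0.55, -0.048, 0.152], 0.59)]
side hatch_front [([0.567, -0.073, 0.133], 0.81), ([0.55, -0.045, 0.153], 0.34)]
side extractor [([0.545, -0.126, 0.113], 0.76)]
```

View pics/a.png

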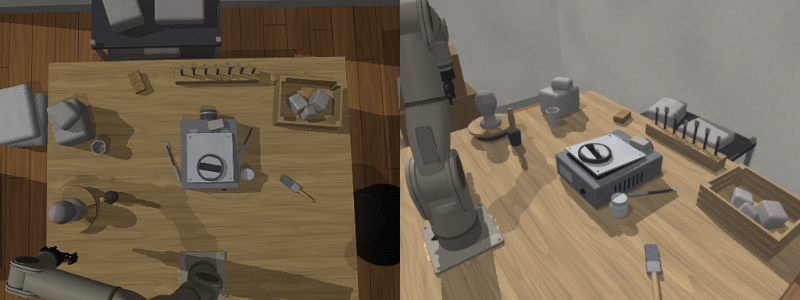

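The overview shows the extractor ahead of the robot (top view, about pixel (134,105) of 256x192 halves), with the fastener on its near half. The jar is to its right and the chisels are beside it. The arm is parked on the left.

```bash
python3 - <<'E'
from h import *
p=camera("top")
for q in("slot","hatch_front","extractor"):
    r=outline_of(q,p)
    for k in r[:2]:
        X,u,v=pts(p,k["region"])
        if len(X)<20: continue
        print(q,round(k["conf"],2),len(X),X.mean(0).round(4),"z",np.percentile(X[:,2],[5,25,50,75,95]).round(3),
          "rect",[np.round(a,4) for a in cv2.minAreaRect((X[:,:2]*1000).astype(np.float32))],"px",u.min(),u.max(),v.min(),v.max())
X,u,v=pts(p,np.ones((384,512),bool))
m=(np.hypot(X[:,0]-.542,X[:,1]+.048)<.08)
print("cheeks/collar top z>.146",X[m&(X[:,2]>.147)].mean(0))
c=cv2.minEnclosingCircle((X[m&(X[:,2]>.149)][:,:2]*1000).astype(np.float32));print(c)
for z in (.1,): 
  s=(abs(X[:,0]-.6)<.25)&(abs(X[:,1]+.04)<.2)&(X[:,2]>.095)&(X[:,2]<.2); print("body",cv2.minAreaRect((X[s][:,:2]*1000).astype(np.float32)))
for n in("wax_jar","offcut","flat_chisel","claw_chisel","mallet"):
  print(n,[(np.round(b["position"],3).tolist(),round(b["conf"],2)) for b in boxes_of(n,p)[:1]])
cv2.imwrite("pics/b.png",cv2.resize(p["img"][140:260,210:340,::-1],None,fx=5,fy=5,interpolation=cv2.INTER_CUBIC)[:600])
E
```

```text
slot 0.8 680 [ 0.5408 -0.0482  0.1484] z [0.135 0.14  0.151 0.156 0.16 ] rect [array([541.1995, -47.8853]), array([108.1495, 104.3541]), np.float64(25.2266)] px 255 283 199 228
hatch_front 0.67 3703 [ 0.5886 -0.0476  0.1367] z [0.123 0.129 0.135 0.142 0.157] rect [array([589.0549, -47.7795]), array([226.9994, 240.5232]), np.float64(89.909)] px 238 299 170 233
extractor 0.79 6530 [ 0.6081 -0.0468  0.1247] z [0.104 0.111 0.126 0.136 0.155] rect [array([628.8077, -54.1479]), array([294.6871, 399.5417]), np.float64(87.5646)] px 232 306 140 243
cheeks/collar top z>.146 [ 0.53793948 -0.04763306  0.15491342]
((533.1155395507812, -47.2217903137207), 70.82649230957031)
body ((633.186279296875, -48.87445068359375), (280.32086181640625, 389.6076354980469), 89.5829086303711)
wax_jar [([0.506, -0.234, 0.077], 0.78)]
offcut [([0.542, -0.05, 0.153], 0.68)]
flat_chisel [([0.576, 0.139, 0.008], 0.63)]
claw_chisel [([0.666, -0.242, 0.013], 0.58)]
mallet [([0.411, 0.434, 0.075], 0.81)]
```

View pics/b.png

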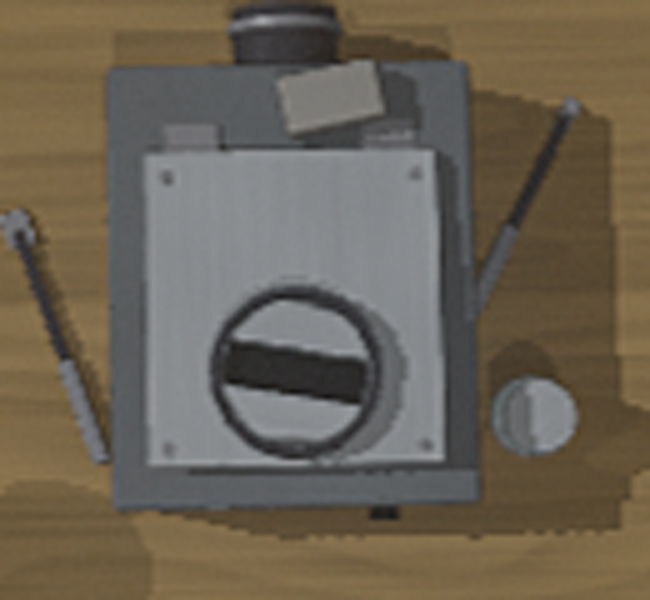

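The crop shows the slot tilted about 9–10° clockwise, running (225,362) to (365,385). The fastener centre measures (0.541, -0.048), which agrees with the extractor outline. I plan to put both half-open fingers in the slot along its length, press, then spin about tool z. First I go above it.

Emit:
carry_out --pt "-0.88 -0.85 -0.3 0 0" --pt "-0.88 -0.85 -0.3 0 0" --pt "-0.88 -0.85 -0.3 0 0" --pt "-0.88 -0.85 -0.3 0 0" --pt "-0.88 -0.85 -0.3 0 0"

```text
clock: 1.68
position: [0.2745, 0.4355, 0.2985]
ee_rot: [0.151, 0.988, 0.0, -0.0]
ft_force: [0.2, 0.4, -0.6]
grip_width: 0.498
grasp_force: 0.0
```

Emit:
carry_out --pt "-0.88 -0.85 0 0 0" --pt "-0.88 -0.85 0 0 0" --pt "-0.88 -0.85 0 0 0" --pt "-0.88 -0.85 0 0 0" --pt "-0.88 -0.85 0 0 0"

```text
clock: 2.3
position: [0.3618, 0.2755, 0.298]
ee_rot: [0.15, 0.989, -0.0, -0.0]
ft_force: [0.5, -0.2, -0.4]
grip_width: 0.503
grasp_force: 0.0
```

Emit:
carry_out --pt "-0.88 -0.85 0 0 0" --pt "-0.88 -0.85 0 0 0" --pt "-0.88 -0.85 0 0 0" --pt "-0.88 -0.85 0 0 0" --pt "-0.88 -0.85 0 0 0"

```text
clock: 2.92
position: [0.45, 0.1151, 0.298]
ee_rot: [0.15, 0.989, -0.0, -0.0]
ft_force: [0.3, 0.5, 0.5]
grip_width: 0.502
grasp_force: 0.0
```

Emit:
carry_out --pt "-0.88 -0.85 0 -0.27 0" --pt "-0.88 -0.85 0 -0.27 0" --pt "-0.88 -0.85 0 -0.27 0" --pt "-0.88 -0.85 0 -0.27 0" --pt "-0.88 -0.85 0 -0.27 0" --pt "-0.88 -0.85 0 -0.27 0"

```text
clock: 3.68
position: [0.5381, -0.0456, 0.2981]
ee_rot: [0.079, 0.997, 0.0, -0.0]
ft_force: [0.1, -0.1, 0.3]
grip_width: 0.501
grasp_force: 0.0
```

```bash
python3 - <<'E'
from h import *
p=camera("wrist"); save(p,"w1.png")
o=manip.get_obs(); print(o["joint_pos"])
X,u,v=pts(p,np.ones((384,512),bool))
g=p["img"][v,u].astype(int).sum(1)
m=(np.hypot(X[:,0]-.541,X[:,1]+.048)<.048)&(X[:,2]<.165)
fl=m&(X[:,2]<.1475)&(X[:,2]>.13)
for nm,s in(("floor",fl),("dark",m&(g<160))):
    if s.sum()>30: print(nm,s.sum(),X[s].mean(0).round(4),"rect",cv2.minAreaRect((X[s][:,:2]*1000).astype(np.float32)))
r=outline_of("slot",p)
for k in r[:2]:
    Y,_,_=pts(p,k["region"]); print(round(k["conf"],2),len(Y)); 
    if len(Y)>20: print(cv2.minAreaRect((Y[:,:2]*1000).astype(np.float32)),np.percentile(Y[:,2],[10,50,90]))
E
```

```text
[-0.56667452  0.12317082  0.62741151  1.64721509 -0.07414991  1.39509277
  1.48191144]
floor 2962 [ 0.5429 -0.0484  0.1404] rect ((542.095703125, -48.26144790649414), (95.74095916748047, 32.860870361328125), 79.5445327758789)
dark 2570 [ 0.5412 -0.0479  0.1402] rect ((541.5731201171875, -48.160518646240234), (95.74908447265625, 30.65201187133789), 79.75770568847656)
0.6 9095
((540.1121826171875, -47.62807846069336), (106.42084503173828, 107.52079772949219), 78.47332763671875) [0.13957777 0.15376068 0.15905323]
```

View pics/w1.png

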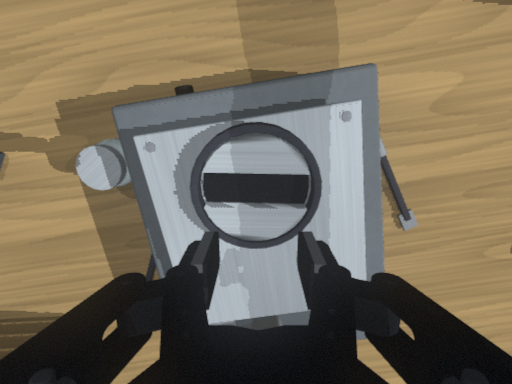

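The wrist view shows the slot centred near pixel (256,187), almost in line with the fingers. Its floor is at z = 0.1404 (expected 0.140), the centre is (0.5415, -0.048), and the angle is 0.18 rad. I align and descend to just above the floor.

Emit:
carry_out --pt "-0.025 -0.015 0.3 0.04 0" --pt "-0.025 -0.015 0.6 0.04 0" --pt "-0.025 -0.015 0.7 0.04 0" --pt "-0.025 -0.015 0.8 0.04 0" --pt "-0.025 -0.015 0.84 0.04 0" --pt "-0.025 -0.015 0.84 0.04 0" --pt "-0.025 -0.015 0.84 0.04 0"

```text
clock: 4.65
position: [0.542, -0.0511, 0.1731]
ee_rot: [0.092, 0.996, 0.0, 0.001]
ft_force: [0.2, -0.2, -0.1]
grip_width: 0.497
grasp_force: 0.0
```

Emit:
carry_out --pt "0 0 0.03 0 0" --pt "0 0 0.06 0 0" --pt "0 0 0.09 0 0" --pt "0 0 0.12 0 0" --pt "0 0 0.12 0 0"

```text
clock: 5.28
position: [0.5414, -0.051, 0.154]
ee_rot: [0.092, 0.996, -0.0, -0.0]
ft_force: [-2.7, 0.1, 3.0]
grip_width: 0.498
grasp_force: 1.4
```

Emit:
carry_out --pt "0 0.01 0.02 0 0" --pt "0 0.02 0.04 0 0" --pt "0 0.02 0.04 0 0" --pt "0 0.02 0.04 0 0"

```text
clock: 5.78
position: [0.5424, -0.0481, 0.1485]
ee_rot: [0.092, 0.996, 0.0, 0.0]
ft_force: [0.2, -0.8, 3.1]
grip_width: 0.501
grasp_force: 1.7
```

```bash
python3 - <<'E'
from h import *
w=camera("wrist"); s=camera("side")
o=manip.get_obs(); print(o["position"],o["ft_force"],o["torque"],o["joint_pos"][6])
a=cv2.resize(s["img"][100:260,180:380],(480,384))
cv2.imwrite("pics/c.png",cv2.resize(np.hstack([w["img"],a])[:,:,::-1],(800,310)))
X,u,v=pts(w,np.ones((384,512),bool))
# hatch front edge height: plate points around x .48-.49
for x0 in(.475,.485,.65,.67):
    m=(abs(X[:,0]-x0)<.004)&(abs(X[:,1]+.048)<.1)&(X[:,2]<.17)&(X[:,2]>.1); print(x0,m.sum(),np.median(X[m,2]) if m.sum() else 0)
E
```

```text
[ 0.54236829 -0.04812775  0.14849936] [ 1.02547422 -1.85151931  3.43491473] [-0.48935174 -0.1566715   0.00616903] 1.5376490978594093
0.475 7076 0.12665117009563204
0.485 6978 0.12738548387018261
0.65 160 0.12636495004723486
0.67 0 0
```

View pics/c.png

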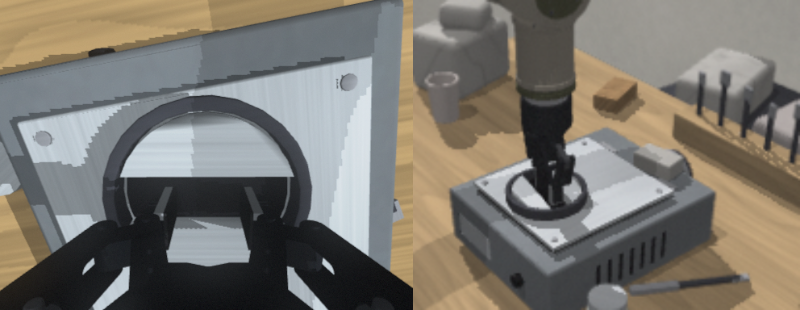

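The fingertips are inside the slot and the hatch is nearly level, with its top at about 0.127. I press further until the hard stop shows in the force.

Emit:
carry_out --pt "0 0 0.01 0 0" --pt "0 0 0.02 0 0" --pt "0 0 0.02 0 0"

```text
clock: 6.25
position: [0.5422, -0.0481, 0.1452]
ee_rot: [0.092, 0.996, 0.0, 0.0]
ft_force: [0.9, -1.7, 5.3]
grip_width: 0.501
grasp_force: 2.1
```

Emit:
carry_out --pt "0 0 0.01 0 0" --pt "0 0 0.015 0 0" --pt "0 0 0.015 0 0"

```text
clock: 6.62
position: [0.5422, -0.0481, 0.1437]
ee_rot: [0.092, 0.996, 0.0, 0.0]
ft_force: [-2.9, -1.0, 11.8]
grip_width: 0.499
grasp_force: 5.9
```

Force jumped to 12 N, so that is the stop. Now I turn clockwise (positive spin).

Emit:
carry_out --pt "0 0 0 0.2 0" --pt "0 0 0 0.4 0" --pt "0 0 0 0.6 0" --pt "0 0 0 0.8 0" --pt "0 0 0 1 0" --pt "0 0 0 1 0"

```text
clock: 7.38
position: [0.5421, -0.0479, 0.1438]
ee_rot: [0.347, 0.938, 0.0, -0.0]
ft_force: [-3.9, -2.0, 14.3]
grip_width: 0.498
grasp_force: 7.1
```

Emit:
carry_out --pt "0 0 0 0.2 0" --pt "0 0 0 0.4 0" --pt "0 0 0 0.6 0" --pt "0 0 0 0.8 0" --pt "0 0 0 1 0" --pt "0 0 0 1 0"

```text
clock: 8.12
position: [0.5421, -0.0476, 0.1439]
ee_rot: [0.578, 0.816, 0.0, -0.0]
ft_force: [-6.4, -0.3, 15.6]
grip_width: 0.5
grasp_force: 10.2
```

```bash
python3 - <<'E'
from h import *
w=camera("wrist"); s=camera("top")
o=manip.get_obs(); print(o["position"],o["ft_force"],o["torque"],o["joint_pos"].round(2) if hasattr(o["joint_pos"],'round') else o["joint_pos"])
cv2.imwrite("pics/d.png",cv2.resize(w["img"][:,:,::-1],(480,360)))
E
```

```text
[ 0.54215586 -0.04766581  0.14386423] [-6.25305015 -0.58282891 15.62257771] [0.07948897 0.900851   0.0493341 ] [-0.67  0.3   0.79  1.84 -0.24  1.09  0.55]
```

View pics/d.png

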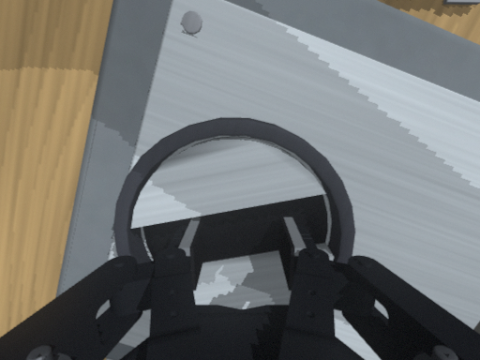

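The fastener is following and lags the tool by about 10° (slot edge from (133,228) to (325,195)), as the clearance predicts. I continue to the stop.

Emit:
carry_out --pt "0 0 0 0.2 0" --pt "0 0 0 0.4 0" --pt "0 0 0 0.6 0" --pt "0 0 0 0.8 0" --pt "0 0 0 0.9 0" --pt "0 0 0 0.9 0"

```text
clock: 8.98
position: [0.5427, -0.0475, 0.144]
ee_rot: [0.752, 0.659, 0.001, 0.0]
ft_force: [-3.2, 0.2, 15.3]
grip_width: 0.5
grasp_force: 8.9
```

Emit:
carry_out --pt "0 0 0 0.1 0" --pt "0 0 0 0.2 0" --pt "0 0 0 0.2 0"

```text
clock: 9.35
position: [0.5428, -0.048, 0.144]
ee_rot: [0.786, 0.619, 0.001, 0.0]
ft_force: [-3.8, -1.9, 14.7]
grip_width: 0.501
grasp_force: 8.0
```

```bash
python3 - <<'E'
from h import *
w=camera("wrist")
o=manip.get_obs(); print(o["position"],o["ft_force"],o["torque"],o["ee_rot"])
cv2.imwrite("pics/e.png",cv2.resize(w["img"][:,:,::-1],(480,360)))
E
```

```text
[ 0.54274198 -0.04801966  0.14398365] [-2.4180808  -1.34601165 14.28063166] [-0.27840106  0.23754152 -0.05619261] [7.85379839e-01 6.19013676e-01 7.29387666e-04 2.12403781e-04]
```

View pics/e.png

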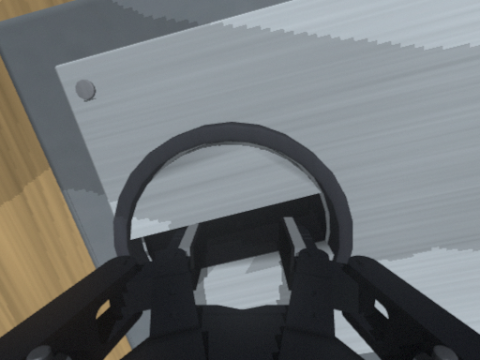

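Emit:
carry_out --pt "0 0 0 0.1 0" --pt "0 0 0 0.2 0" --pt "0 0 0 0.2 0"

```text
clock: 9.78
position: [0.5427, -0.0481, 0.1439]
ee_rot: [0.816, 0.578, 0.0, 0.001]
ft_force: [-2.9, -2.5, 15.5]
grip_width: 0.5
grasp_force: 36.8
```

```bash
python3 - <<'E'
from h import *
w=camera("wrist")
o=manip.get_obs(); print(o["position"],o["ft_force"],o["torque"],o["ee_rot"])
cv2.imwrite("pics/f.png",cv2.resize(w["img"][:,:,::-1],(480,360)))
E
```

```text
[ 0.54271041 -0.04806937  0.14397844] [-2.91006668 -4.00589682 15.34063173] [-0.72300208  0.40447011  2.18197166] [8.15553825e-01 5.78680861e-01 1.59520841e-04 6.27803452e-04]
```

View pics/f.png

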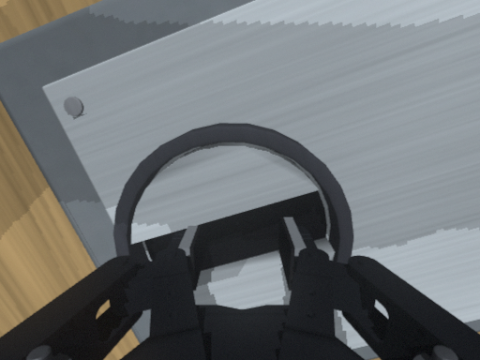

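The moment jumped to 2.2 N m, so the fastener is at its locked stop. I back off within the slack, then lift out.

Emit:
carry_out --pt "0 0 0 -0.2 0" --pt "0 0 0 -0.4 0" --pt "0 0 0 -0.4 0" --pt "0 0 -0.04 -0.4 0" --pt "0 0 -0.1 -0.4 0" --pt "0 0 -0.2 -0.4 0" --pt "0 0 -0.4 -0.4 0" --pt "0 0 -0.7 -0.4 0" --pt "0 0 -0.9 -0.4 0" --pt "0 0 -0.9 -0.4 0"

```text
clock: 11.08
position: [0.5429, -0.0482, 0.2806]
ee_rot: [0.752, 0.659, 0.002, 0.001]
ft_force: [0.1, -0.6, -0.3]
grip_width: 0.503
grasp_force: 0.0
```

```bash
python3 - <<'E'
from h import *
w=camera("wrist"); save(w,"g.png")
o=manip.get_obs(); print(o["position"],o["ft_force"],o["clock"])
X,u,v=pts(w,np.ones((384,512),bool))
m=(np.hypot(X[:,0]-.541,X[:,1]+.048)<.05)
s=m&(X[:,2]<.134)&(X[:,2]>.115)
print(X[s].mean(0),cv2.minAreaRect((X[s][:,:2]*1000).astype(np.float32)))
E
```

```text
[ 0.54231916 -0.0480005   0.27905998] [ 0.41406458 -0.9363428  -0.42331907] 11.125
[ 0.54177353 -0.04900495  0.12855157] ((541.0501098632812, -48.84809112548828), (99.78546905517578, 33.71149444580078), 7.850228309631348)
```

View pics/g.png

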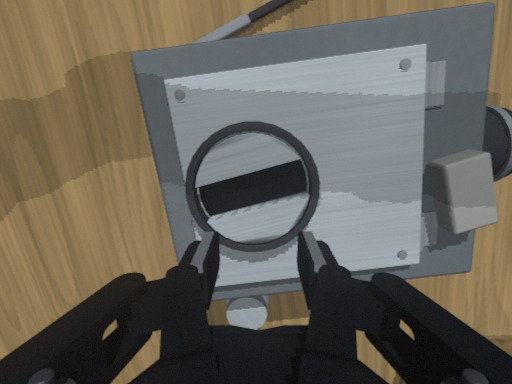

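The hatch is held shut (slot floor at 0.1285), but the slot reads only about 1.44 rad, because friction dragged it back while I unwound under pressure. The margin is thin, so I re-enter without pressing, turn it to the stop again and lift straight out.

Emit:
carry_out --pt "0 0 0.2 -0.3 0" --pt "0 0 0.4 -0.45 0" --pt "0 0 0.6 -0.45 0" --pt "0 0 0.7 -0.45 0" --pt "0 0 0.8 -0.45 0" --pt "0 0 0.85 -0.45 0" --pt "0 0 0.85 -0.45 0"

```text
clock: 12.0
position: [0.5421, -0.0481, 0.1505]
ee_rot: [0.669, 0.743, -0.0, -0.0]
ft_force: [0.1, 0.5, -0.1]
grip_width: 0.496
grasp_force: 0.0
```

Emit:
carry_out --pt "0 0 0 0.2 0" --pt "0 0 0 0.4 0" --pt "0 0 0 0.6 0" --pt "0 0 0 0.6 0"

```text
clock: 12.5
position: [0.5427, -0.0479, 0.1513]
ee_rot: [0.777, 0.63, 0.001, 0.0]
ft_force: [-0.1, -0.1, 0.7]
grip_width: 0.503
grasp_force: 0.0
```

```bash
python3 - <<'E'
from h import *
o=manip.get_obs(); print(o["position"],o["ft_force"],o["torque"],o["ee_rot"])
E
```

```text
[ 0.54266725 -0.04791571  0.15127216] [-0.09395715 -0.14788388  0.73503037] [ 0.0511009   0.03037476 -0.00572265] [7.76896288e-01 6.29628217e-01 5.99647830e-04 3.28046176e-04]
```

Emit:
carry_out --pt "0 0 0 0.07 0" --pt "0 0 0 0.13 0" --pt "0 0 0 0.13 0"

```text
clock: 12.88
position: [0.5423, -0.0481, 0.1508]
ee_rot: [0.798, 0.602, 0.0, 0.0]
ft_force: [1.4, 1.2, 0.9]
grip_width: 0.499
grasp_force: 1.0
```

```bash
python3 - <<'E'
from h import *
o=manip.get_obs(); print(o["position"],o["ft_force"],o["torque"],o["ee_rot"])
E
```

```text
[ 0.54231244 -0.04814008  0.1507506 ] [1.39661375 1.2288109  0.87092183] [-0.00263618 -0.20149881  0.06614234] [7.98216376e-01 6.02370772e-01 2.25497796e-04 1.36838385e-04]
```

Emit:
carry_out --pt "0 0 0 0.07 0" --pt "0 0 0 0.13 0" --pt "0 0 0 0.13 0"

```text
clock: 13.25
position: [0.5423, -0.0481, 0.1506]
ee_rot: [0.818, 0.576, -0.0, 0.0]
ft_force: [1.6, -2.0, 3.4]
grip_width: 0.505
grasp_force: 31.8
```

```bash
python3 - <<'E'
from h import *
o=manip.get_obs(); print(o["position"],o["ft_force"],o["torque"],o["ee_rot"])
E
```

```text
[ 0.54227278 -0.04812289  0.15061376] [ 1.64634302 -2.04083542  3.41491328] [-0.49237725 -0.27151596  2.31458424] [ 8.17728172e-01  5.75604386e-01 -1.87565968e-04  4.38154782e-04]
```

Emit:
carry_out --pt "0 0 0 -0.1 0" --pt "0 0 0 -0.16 0" --pt "0 0 0 -0.16 0" --pt "0 0 -0.1 -0.16 0" --pt "0 0 -0.3 -0.16 0" --pt "0 0 -0.6 -0.16 0" --pt "0 0 -0.85 -0.16 0" --pt "0 0 -0.85 -0.16 0"

```text
clock: 14.25
position: [0.5433, -0.0485, 0.2814]
ee_rot: [0.794, 0.608, 0.002, 0.001]
ft_force: [-0.6, 0.1, -1.2]
grip_width: 0.501
grasp_force: 0.0
```

```bash
python3 - <<'E'
from h import *
w=camera("wrist")
X,u,v=pts(w,np.ones((384,512),bool))
m=(np.hypot(X[:,0]-.541,X[:,1]+.048)<.05)
s=m&(X[:,2]<.134)&(X[:,2]>.115)
print(X[s].mean(0),cv2.minAreaRect((X[s][:,:2]*1000).astype(np.float32)),manip.get_obs()["position"])
E
```

```text
[ 0.54157263 -0.04948658  0.12855937] ((540.9083862304688, -49.27820587158203), (33.52786636352539, 99.81571960449219), 89.63188171386719) [ 0.54257589 -0.04817389  0.27955644]
```

The slot is now square to the hinge to within 0.5°, the hatch is at shut height and the arm is clear.

```bash
python3 -c "
from h import *
print(ticket.hand_in())"
```

```text
the job is handed in; nothing more can be done
None
```

The hatch is shut and the fastener is turned to its locked stop (slot square to the hinge within 0.5°, slot floor at shut height); I handed the job in at about 14 s with the arm clear, and the hand-in gave no verdict.

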